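# Clip the relay into the clay mill's control box

### The arm

A 6-joint arm with a two-finger parallel gripper is mounted at the origin on the work surface. World frame = base frame: x ahead of the robot, y to its left, z up, the work surface at z = 0. Lengths are in m, angles in rad, forces in N, time in s.
With the tool pointing down it reaches from about 0.225 to 0.875 m from the base axis. Payload 3.4 kg.
Tool frame: the origin (TCP) lies between the finger pads; the fingertips stand 14 mm ahead of it and the grasp point (between the pads) lies 5 mm behind it; z points along the fingers, y is the direction in which the jaws open and shut (so a half turn about z gives the same grasp; the last joint's range is limited). The gripper opens to 85 mm and grips with 20 to 120 N. Pads are 22 mm wide; open, the fingers measure 114 mm over their backs; the gripper's body (76 mm by 85 mm) begins 54 mm behind the grasp point. The pads swing forward as they close: fully open they stand 13 mm farther back than shut.
Start: joints at [1.03, 0.276, 1.505, -0, 1.361, -0.121], TCP at [0.234, 0.525, 0.245] pointing down, gripper open.
Joint ranges: [-2.89, 2.89], [-0.75, 2.08], [0.22, 2.7], [-1.18, 4.32], [0.11, 2.71], [-2.7, 2.7]. Speed limits (rad/s): [2.57, 2.57, 3.14, 3.14, 3.14, 3.14].

### API

Orientations are given as a unit quaternion [w, x, y, z].
In Python, from rig import manip, get_image, job gives the robot as it stands. The module is installed in compiled form; this text tells all that it offers.
- The arm moves only by the tool step_arm, never from a script. Its argument "moves" is one flat list of numbers, 5 for each row, row after row: the shift along the tool's x, y, z as a fraction of full scale, then the turn about the tool's z as a fraction of full scale, then the gripper's target within -1 to 1 (shut at 1, half-way at 0, fully open at -1). In form: [dx, dy, dz, twist, hand, dx, dy, dz, twist, hand, ...]. A call has 1 to 5 rows; each row is the pose to reach, as a shift and turn from the pose commanded when the call began, along the tool's axes at that moment, turning the shorter way round; what a row does not reach only later rows make up. Full scale, the value 1, is 500 mm for a shift and pi rad for a turn. A row lasts 1/10 s, in which the tool goes at most 50 mm and 8.59 degrees, less where a joint would pass 70% of its speed; a pose out of reach is approached as far as the arm can. A call with a number of a shift or a turn outside -1 to 1 is refused whole. A call with a gripper value outside its range is refused whole. The fingers move at their own pace and stop on an object; "force" is the grip in N (left out, the last holds). Time passes only in rows, so rows that repeat a pose let the fingers close. It gives the time, the measured TCP pose, the force and the opening at its end, in the units of the state.
- manip.get_state(): the state, without advancing time (a new reading comes with each control period).
- get_image(name): name is "side" or "top" or "wrist"; returns a dict with "frame" (400x640x3 uint8, blue, green, red), "fx", "fy", "cx", "cy" (pixels), "rvec" (rotation vector, rad) and "tvec" (3), from world to camera coordinates, as OpenCV has them; the wrist camera has in their place "T_tool_cam" (4x4, takes a point from camera to tool coordinates, whose origin is the TCP and whose axes are the flange's). Camera axes: x right, y down, z forward; pixel columns grow to the right and rows downward; lengths in m; the calibration is good to about 2 mm. The wrist camera is an equidistant fisheye: a pixel r from the principal point sees the ray r / f radians off the axis. A picture is of the moment at which its call begins: read the wrist's pose just before it. There is no depth.
- job.sign_off(): hands the job in, once; it reports no verdict.
The state is a dict: "clock": time; "qpos": joint angles; "qd": joint speeds; "effort": joint torques, N m; "position": TCP position; "ee_rot": TCP orientation; "contact_force": force on the tool from outside, world axes, zero at the start; "moment": the same for the moment, N m; "width": finger opening in m.
Only numpy, scipy, OpenCV 4.12 (cv2) and the standard library are available. Lean on these libraries where they do the work, as an engineer would, in place of code of your own. Each camera call takes 0.05 s, during which the arm holds its last target. There are 200 camera calls.

### The job

Clip the slim relay module onto the rail of the clay mill's open, sloping control box, in the gap between the two white fuse holders: hook its fixed lip behind the rail's upper edge, then tilt it down until its sprung metal foot clip snaps behind the rail's lower edge and it sits flat on the rail. Leave the wider spare module, the screwdriver and the mug where they are.

Things in the scene. Friction and masses are not known exactly. Their poses are not given: they have to be found in the camera images.
- relay: Slim relay module to fit, grey plastic, 0.12-0.2 kg, stands on its back, front up. Origin: middle of its flat back face, 8.5 mm above the bench at the start. +x to the lip end (up the slope once fitted), +z out of the front, y across its 36 mm width. Shoulder block x +-35, z 0 to 26 mm; on it the nose to grip, x +-22.5, z 26 to 64. Hooked and leaning over 14 degrees, the foot clears the rail.
- nose (a point): Middle of the relay's front face (relay x 0, y 0, z 64 mm); axes as the relay. A hooked relay left unsnapped rests on the rail leaning about 14 degrees, foot end out; the front can then be pressed near the foot end.
- lip (a point): Tip of the relay's rigid lip (relay x 15, y 0, z -5.5 mm); axes as the relay. The lip, 30 mm wide, has a leg at relay x 18 to 23, z 0 to -8.5, and a toe from the leg towards -x to x = 15, z -5.5 to -8.5, top corner chamfered 1 mm. The throat between back face and toe, 5.5 mm high and 3 mm deep, takes the rail's 3 mm flange with 2.5 mm of play.
- catch (a point): Tip of the relay's sprung metal foot clip, at rest at relay x -14.5, z -4.7 mm; axes as the relay. The clip, 24 mm wide, reaches from z 0 to -8.5; below the tip a lead-in slopes back to x = -18 at z = -8.5. A thin metal release tab sticks out 9 mm beyond the shoulder at the -x end.
- foot (a joint): How far the foot clip is pushed outward (to the relay's -x) against its spring, in m: 0 at rest, at most 0.005. 4 N starts it, 7 N at 3 mm; it is slippery. Pressing the foot end over the rail takes about 4 to 12 N on the relay; then the clip springs back to 0. A snapped-on relay keeps some play and may sag by 4 degrees, its lip end outward.
- gap (a point): Point on the sloping panel's flat face, midway between the two white fuse holders (each 32 mm wide, 70 along the slope, front 53 mm out from the panel); the clear gap is 46 mm. +x up the slope (35 degrees above level, away from the robot), y along the rail, +z straight out of the panel. Fitted, the relay has parallel axes, origin 18 mm out, lip leg on the rail's upper edge.
- panel: The sloping panel, 200 mm up the slope by 280; origin: middle of its face; axes as gap. Steel rail along y, 35 mm across: flange 15 to 18 mm out from the face (exact), overhanging its 22 mm web by 6.5 mm at both edges. The rail is fixed in slots: its middle line lies anywhere within 8 mm up or down the slope of the panel's middle. This is not measured: feel or see it.
- spare: Bystander: a wider module of the same shape, 56 mm wide, loose on the bench, standing on its back. Origin and axes as on the relay. Too wide for the gap.
- screwdriver: Bystander: screwdriver with black handle, 200 mm long, lying loose along its own x; origin at the middle of its underside.
- mug: Bystander: white mug, 80 mm across and 90 mm high, loose, handle at its +y; origin at the middle of its underside.

How it is judged:
By the outcome, as a careful person would: the job done as asked, in the order asked, and still so for the second after the job is handed in, with the robot touching nothing.
It also fails if it takes over 48 s, if anything falls off the work surface, if the arm or the gripper's body presses on something with over 40 N, if the wrist force passes 120 N, or if a joint passes its speed limit or range.

## Working session

There is one attempt and no reset: what is moved stays moved. The work goes in short steps, Python scripts to look and compute and a tool call to move; the robot and the scene stay as the last step left them, time stands still between calls to the robot, and variables do not carry over. Pictures are saved under pics/ and viewed, about 8 in all and at most 12, crops included, and the job is handed in when it is done.

Besides the shell and the picture viewer there is one more tool, called after "Call:" as a command line: name --argument value ..., lists and objects as JSON in quotes. step_arm: Moves the arm, as the interface text tells. Its arguments: {"type":"object","properties":{"moves":{"type":"array","items":{"type":"number","minimum":-1,"maximum":1}},"force":{"type":"number"}},"required":["moves"]}

```bash
mkdir -p pics; ls; python3 - <<'E'
from rig import manip, get_image
import cv2, numpy as np, pickle
s=manip.get_state(); print({k:np.round(v,4).tolist() for k,v in s.items()})
for n in ["side","top","wrist"]:
    d=get_image(n); cv2.imwrite(f"pics/{n}0.png",d["frame"]); 
    print(n,{k:np.round(v,4).tolist() for k,v in d.items() if k!="frame"})
    pickle.dump((s,d),open(f"pics/{n}0.pkl","wb"))
E
```

```text
pics
{'clock': 0.0, 'qpos': [1.03, 0.2766, 1.5061, -0.0, 1.3607, -0.121], 'qd': [0.0001, 0.0005, -0.0006, -0.0011, -0.0014, 0.0009], 'effort': [0.0011, -41.6784, -24.5808, 0.0001, 0.0109, 0.0], 'position': [0.2341, 0.5246, 0.2445], 'ee_rot': [-0.0003, 0.2084, 0.978, -0.0009], 'contact_force': [0.1983, 0.7085, -0.1901], 'moment': [0.0319, -0.0229, 0.0027], 'width': 0.0854}
side {'fx': 451.9706, 'fy': 451.9706, 'cx': 320.4811, 'cy': 206.2738, 'rvec': [0.6456, -2.7284, 1.0245], 'tvec': [0.4915, 0.3098, 0.9495]}
top {'fx': 443.5219, 'fy': 443.5219, 'cx': 313.0881, 'cy': 205.8598, 'rvec': [2.1984, -2.0157, 0.2197], 'tvec': [-0.1414, 0.5664, 0.8424]}
wrist {'fx': 309.7069, 'fy': 309.7069, 'cx': 320.7672, 'cy': 199.6103, 'T_tool_cam': [[0.0016, -0.9499, -0.3125, 0.0803], [1.0, 0.0015, 0.0006, -0.0017], [-0.0001, -0.3125, 0.9499, -0.129], [0.0, 0.0, 0.0, 1.0]]}
```

View pics/top0.png

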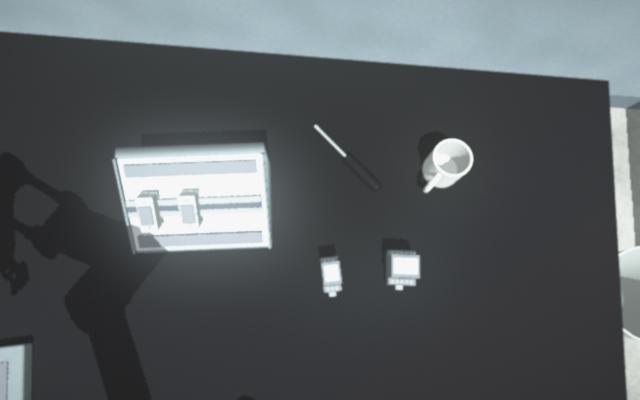

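View pics/side0.png

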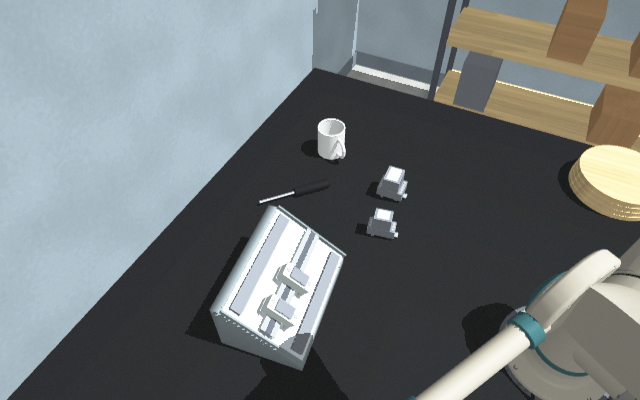

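```bash
cat > h.py <<'E'
import cv2, numpy as np, pickle
from scipy.spatial.transform import Rotation as R
from scipy.optimize import least_squares
def load(n): return pickle.load(open(f"pics/{n}.pkl","rb"))
def snap(name,tag):
    from rig import manip,get_image
    s=manip.get_state(); d=get_image(name); pickle.dump((s,d),open(f"pics/{tag}.pkl","wb")); cv2.imwrite(f"pics/{tag}.png",d["frame"]); return s,d
def Rt(s): w,x,y,z=s["ee_rot"]; return R.from_quat([x,y,z,w]).as_matrix()
def proj(sd,P):
    s,d=sd; P=np.atleast_2d(P).astype(float)
    if "rvec" in d:
        c=P@cv2.Rodrigues(np.array(d["rvec"],float))[0].T+np.ravel(d["tvec"])
        return np.c_[d["fx"]*c[:,0]/c[:,2]+d["cx"],d["fy"]*c[:,1]/c[:,2]+d["cy"]]
    T=np.array(d["T_tool_cam"]); t=(P-s["position"])@Rt(s); c=(t-T[:3,3])@T[:3,:3]
    r=np.hypot(c[:,0],c[:,1]); th=np.arctan2(r,c[:,2]); k=th/np.maximum(r,1e-9)
    return np.c_[d["fx"]*k*c[:,0]+d["cx"],d["fy"]*k*c[:,1]+d["cy"]]
def tri(obs,x0=(.5,.2,.05)):
    "obs: list of (sd,(u,v)) -> point, residual px"
    r=least_squares(lambda x:np.concatenate([proj(sd,x)[0]-uv for sd,uv in obs]),x0)
    return np.round(r.x,4),np.round(r.fun,1)
def tile(specs,out,z=4,w=100,h=75):
    ts=[cv2.resize(cv2.imread(f"pics/{n}.png")[v:v+h,u:u+w],None,fx=z,fy=z,interpolation=cv2.INTER_CUBIC) for n,u,v in specs]
    cv2.imwrite(out,np.vstack([np.hstack(ts[:2]),np.hstack(ts[2:])]))
E
python3 - <<'E'
from h import *
tile([("top0",300,235),("side0",340,190),("top0",115,165),("side0",245,250)],"pics/t0.png")
t,s=load("top0"),load("side0")
print(tri([(t,(332,272)),(s,(383,216))]))
print(tri([(t,(148,200)),(s,(280,305))]),tri([(t,(190,200)),(s,(297,270))]))
E
```

```text
(array([ 0.4469, -0.1404,  0.0601]), array([-0. , -0. ,  0.1,  0. ]))
(array([0.539 , 0.2165, 0.1256]), array([ 0.4,  4.1, -3.9, -1.5])) (array([0.5449, 0.1354, 0.1344]), array([ 0.3,  3.7, -3.8, -1.5]))
```

View pics/t0.png

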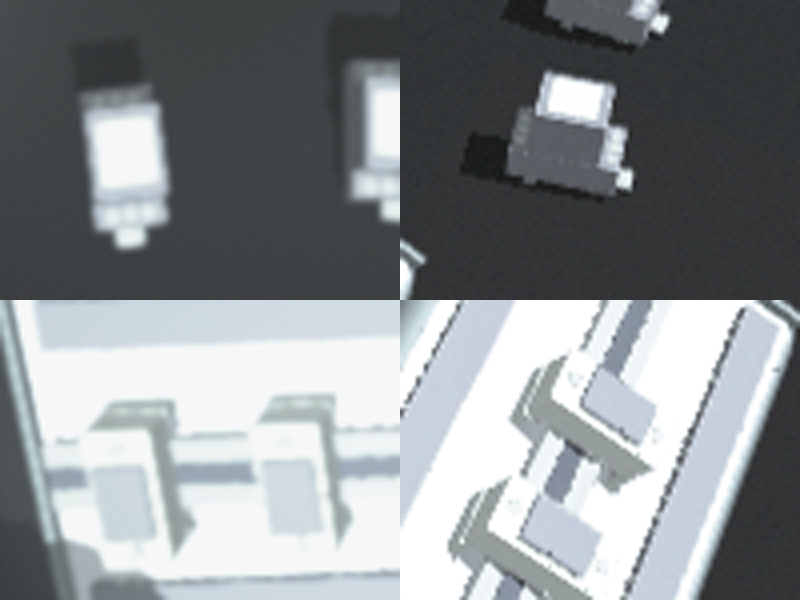

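View pics/wrist0.png

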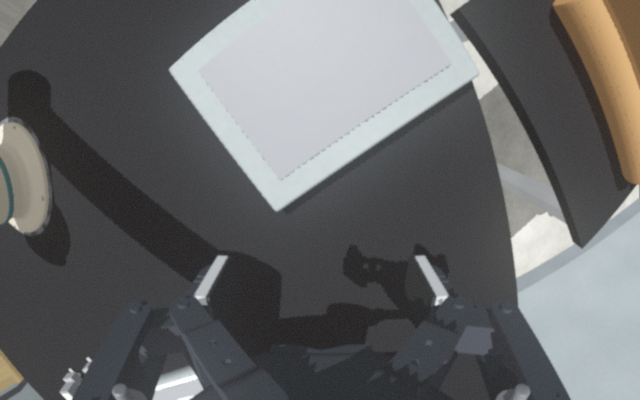

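```bash
cat >> h.py <<'E'
def shift(s,target,yaw_add=0):
    "world target TCP -> tool-frame shift fraction"
    return np.round((np.array(target)-s["position"])@Rt(s)/0.5,4)
def relayfit(obs,x0,half=(.0225,.018)):
    c=np.array([[1,1],[1,-1],[-1,-1],[-1,1]])*half
    def f(p):
        C,S=np.cos(p[3]),np.sin(p[3]); P=np.c_[c@[[C,S],[-S,C]]+p[:2],np.full(4,p[2])]
        return np.concatenate([(proj(sd,P)-uv).ravel() for sd,uv in obs])
    r=least_squares(f,x0); return np.round(r.x,4),np.round(r.fun,1)
def panelfit(obs,x0,free_pitch=False):
    "fuse front corners, gap frame: x0=[x,y,z,yaw]; obs [(sd,{idx:uv})] idx 0-3 +y holder, 4-7 -y holder; each order (+x+y),(+x-y),(-x-y),(-x+y)"
    L=[]
    for y0 in (.039,-.039): L+=[[sx*.035,y0+sy*.016,.053] for sx,sy in((1,1),(1,-1),(-1,-1),(-1,1))]
    L=np.array(L)
    def f(p):
        M=panelR(p[3]); P=L@M.T+p[:3]
        return np.concatenate([(proj(sd,P[list(q)])-np.array(list(q.values()))).ravel() for sd,q in obs])
    r=least_squares(f,x0,loss="soft_l1"); return np.round(r.x,4),np.round(r.fun,1)
def panelR(yaw): return R.from_euler("zy",[yaw,-np.radians(35)]).as_matrix()
E
python3 - <<'E'
from h import *
t,s=load("top0"),load("side0")
a=np.array([[84,108],[160,103],[167,192],[93,198]])/4+[300,235]-.4
b=np.array([[137,112],[148,72],[215,84],[205,124]])/4+[340,190]-.4
print(relayfit([(t,a),(s,b)],[.447,-.14,.065,0]))
q=np.array([[85,130],[155,130],[172,252],[100,255],[252,130],[322,128],[340,250],[265,255]])/4+[115,165]-.4
print(panelfit([(t,dict(enumerate(q)))],[.54,.17,.1,0]))
st=load("wrist0")[0]
print(Rt(st), shift(st,[.43,.17,.36]))
E
```

```text
(array([ 0.4458, -0.1383,  0.0704,  0.176 ]), array([ 0.3, -0.2, -0.5, -0.6,  0.2,  0.3,  0.2,  0.5, -0.8, -0.1, -0.5,
       -0.8,  0.7,  0.1,  0.5,  1. ]))
(array([0.5594, 0.1852, 0.0618, 0.0687]), array([ 0.7, -1.9, -0.2, -1.5,  0.4,  1.3,  2.3,  0.2, -0.4, -1. , -1.2,
       -0.1, -2.1,  2.8,  0.4,  1.1]))
[[-9.13156128e-01  4.07608933e-01 -9.18889462e-04]
 [ 4.07609917e-01  9.13154831e-01 -1.55245337e-03]
 [ 2.06294489e-04 -1.79218077e-03 -9.99998373e-01]] [-0.6468 -0.4884 -0.2304]
```

Call:
step_arm --moves '[-0.65,-0.49,-0.23,-0.156,-1,-0.65,-0.49,-0.23,-0.156,-1,-0.65,-0.49,-0.23,-0.156,-1,-0.65,-0.49,-0.23,-0.156,-1,-0.65,-0.49,-0.23,-0.156,-1]'

```text
clock: 0.65
position: [0.3475, 0.3199, 0.3114]
ee_rot: [-0.0, -0.036, 0.999, -0.0]
contact_force: [1.3, 0.5, 0.0]
width: 0.0853
```

```bash
python3 - <<'E'
from h import *
from rig import manip
s=manip.get_state(); print(s["clock"],s["position"],Rt(s)[:,1],shift(s,[.43,.17,.36]))
E
```

```text
0.65 [0.34746764 0.31987546 0.31137083] [-7.21474389e-02  9.97393963e-01 -1.72774848e-04] [-0.143  -0.3109 -0.0972]
```

Call:
step_arm --moves '[-0.15,-0.31,-0.1,0,-1,-0.15,-0.31,-0.1,0,-1,-0.15,-0.31,-0.1,0,-1,-0.15,-0.31,-0.1,0,-1,-0.15,-0.31,-0.1,0,-1]'

```text
clock: 1.15
position: [0.4351, 0.1693, 0.362]
ee_rot: [0.001, -0.032, 0.999, -0.001]
contact_force: [0.1, 0.2, -0.8]
width: 0.0857
```

```bash
python3 - <<'E'
from h import *
sd=snap("wrist","w1"); s=sd[0]; print(s["clock"],s["position"],Rt(s)[:,1],np.linalg.norm(s["qd"]))
print(proj(sd,[[.56,.185,.06],[.4458,-.1383,.07]]))
E
```

```text
1.15 [0.43508727 0.16931322 0.36197162] [-0.06491237  0.99789019 -0.00124568] 0.10000674321423737
[[326.6427363  239.14470055]
 [127.62509043 158.79162923]]
```

View pics/w1.png

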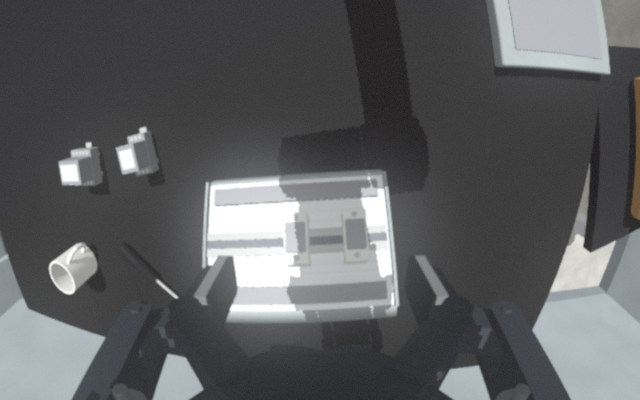

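Call:
step_arm --moves '[0,0.08,0.16,0,-1,0,0.08,0.16,0,-1,0,0.08,0.16,0,-1,0,0.08,0.16,0,-1]'

```text
clock: 1.6
position: [0.4291, 0.2128, 0.2807]
ee_rot: [-0.001, -0.036, 0.999, -0.0]
contact_force: [-0.6, -0.2, 0.1]
width: 0.0849
```

```bash
python3 - <<'E'
from h import *
sd=snap("wrist","w2"); s=sd[0]; print(s["clock"],s["position"],np.linalg.norm(s["qd"])); print(proj(sd,[[.56,.185,.06]]))
E
```

```text
1.6 [0.42914248 0.21278002 0.28074516] 0.06034994147568045
[[293.29370524 268.53235866]]
```

Call:
step_arm --moves '[0,-0.17,0,0,-1,0,-0.17,0,0,-1,0,-0.17,0,0,-1,0,-0.17,0,0,-1]'

```text
clock: 2.05
position: [0.437, 0.1269, 0.283]
ee_rot: [0.002, -0.034, 0.999, 0.0]
contact_force: [0.3, -0.1, 0.6]
width: 0.0853
```

```bash
python3 - <<'E'
from h import *
sd=snap("wrist","w3"); s=sd[0]; print(s["clock"],s["position"],np.linalg.norm(s["qd"])); print(proj(sd,[[.56,.185,.06]]))
for k in("w2","w3"):
    c,r=proj(load(k),[[.545,.175,.11]])[0].astype(int); u,v=max(0,min(c-100,440)),max(0,r-75)
    print(k,u,v)
    im=cv2.imread(f"pics/{k}.png")[v:v+75*2,u:u+200]
    g=cv2.resize(im,None,fx=4,fy=4,interpolation=cv2.INTER_CUBIC); g=(255*(g/255.)**2).astype(np.uint8); cv2.imwrite(f"pics/{k}c.png",g)
E
```

```text
2.05 [0.43698809 0.12688806 0.28296605] 0.03147980759812386
[[359.15075807 265.30573807]]
w2 181 203
w3 257 200
```

View pics/w2c.png

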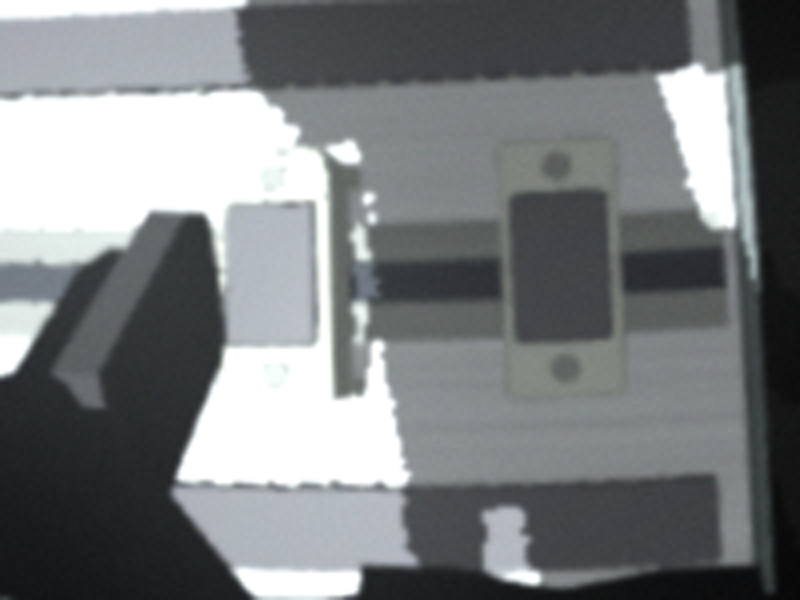

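View pics/w3c.png

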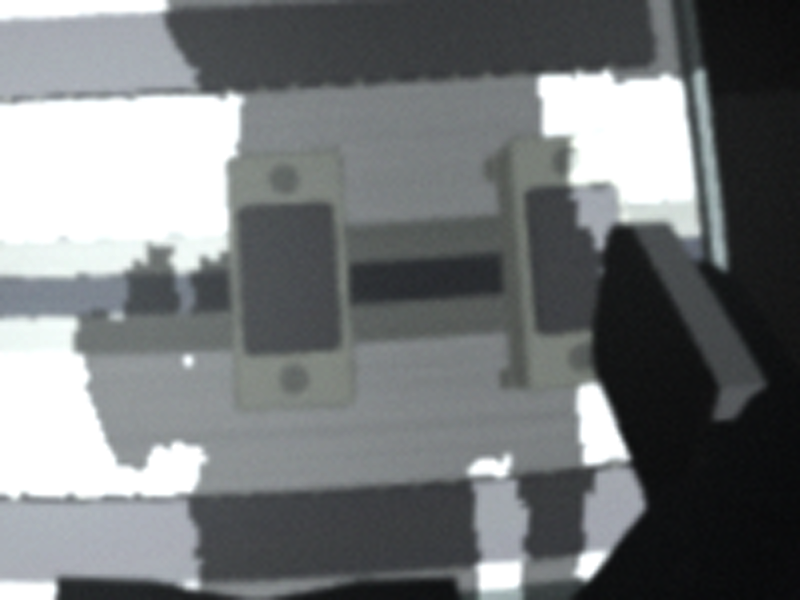

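```bash
cat > fit.py <<'E'
from h import *
A,B=load("w2"),load("w3")
fa=lambda p:(np.array(p)+.5)/4-.5+[181,203]
fb=lambda p:(np.array(p)+.5)/4-.5+[257,200]
oa={2:(498,140),3:(612,137),0:(623,395),1:(503,398)}
ob={6:(229,160),7:(340,150),4:(353,402),5:(236,410),2:(512,140),1:(527,387)}
p,r=panelfit([(A,{k:fa(v) for k,v in oa.items()}),(B,{k:fb(v) for k,v in ob.items()})],[.56,.185,.06,.07])
if __name__=="__main__":
    print(p,r)
    M=panelR(p[3])
    for sd,f,pts in((A,fa,[(372,224),(497,218),(625,214),(372,342),(497,337),(625,331)]),(B,fb,[(352,230),(500,220),(352,342),(500,332)])):
        for q in pts:
            u=least_squares(lambda a:proj(sd,M@[a[0],a[1],.018]+p[:3])[0]-f(q),[0,0]).x; print(q,np.round(u*1000,1))
    t=load("top0"); print(proj(t,p[:3]+M@[0,.039,.053]),proj(t,p[:3]+M@[0,-.039,.053])) 
    s=load("side0"); print(proj(s,p[:3]+M@[0,.039,.053]),proj(s,p[:3]+M@[0,-.039,.053])) 
E
python3 fit.py
```

```text
[0.5551 0.1796 0.0806 0.1026] [-0.1  0.5  0.5  0.3  0.8 -0.4  0.9  0.2 -1.2 -2.   0.3 -0.7  0.7  0.5
 -0.2  0.1 -1.9 -0.2 -0.9  0.9]
(372, 224) [-16.9 -15.5]
(497, 218) [-17.8  22. ]
(625, 214) [-17.6  60.4]
(372, 342) [ 18.5 -16.2]
(497, 337) [17.8 20.8]
(625, 331) [17.6 58.7]
(352, 230) [-15.5 -17.1]
(500, 220) [-15.9  28.4]
(352, 342) [ 18. -19.]
(500, 332) [18.2 25.9]
[[146.57526011 213.50752757]] [[187.34700545 213.16169274]]
[[283.51899746 308.84956398]] [[299.37334268 275.85679867]]
```

```bash
python3 - <<'E'
from h import *
from rig import manip
s=manip.get_state(); print(s["position"],Rt(s)[:,1]); print(shift(s,[.4409,-.1392,.15]),shift(s,[.4409,-.1392,.063]))
E
```

```text
[0.43675972 0.1274852  0.28261476] [-6.92368528e-02  9.97599776e-01  9.72344870e-04]
[ 0.0295 -0.5329  0.2646] [ 0.03   -0.5331  0.4386]
```

Call:
step_arm --moves '[0.03,-0.533,0.2,-0.034,-1,0.03,-0.533,0.2,-0.034,-1,0.03,-0.533,0.264,-0.034,-1,0.03,-0.533,0.264,-0.034,-1,0.03,-0.533,0.264,-0.034,-1]'

```text
clock: 2.6
position: [0.4401, -0.0981, 0.1729]
ee_rot: [0.001, -0.089, 0.996, -0.0]
contact_force: [0.5, 0.5, 0.5]
width: 0.0852
```

Call:
step_arm --moves '[0,0,0,0,-1,0,0,0,0,-1,0,0,0,0,-1,0,0,0,0,-1]'

```text
clock: 3.0
position: [0.4399, -0.0959, 0.1737]
ee_rot: [0.001, -0.09, 0.996, -0.0]
contact_force: [0.4, -0.1, -0.7]
width: 0.0851
```

```bash
python3 - <<'E'
from h import *
sd=snap("wrist","w4"); s=sd[0]
print(s["clock"],s["position"],Rt(s)[:,1]); print(shift(s,[.4409,-.1392,.15]),shift(s,[.4409,-.1392,.063]))
print(proj(sd,[[.4458,-.1383,.0725]]))
im=cv2.imread("pics/w4.png"); cv2.imwrite("pics/w4c.png",cv2.resize(im[150:350,200:440],None,fx=3,fy=3,interpolation=cv2.INTER_CUBIC))
E
```

```text
3.0 [ 0.43993038 -0.0958911   0.17372157] [-1.78520185e-01  9.83936136e-01 -4.72604474e-04]
[ 0.0136 -0.0856  0.0475] [ 0.014  -0.0855  0.2215]
[[268.46095821 203.77408632]]
```

View pics/w4c.png

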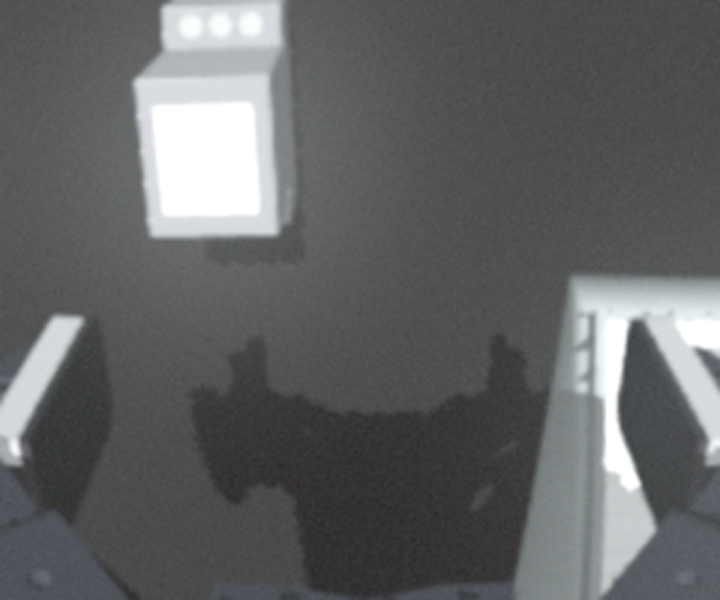

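```bash
python3 - <<'E'
from h import *
f=lambda p,o,z:(np.array(p)+.5)/z-.5+o
t,s0,w=load("top0"),load("side0"),load("w4")
a=f([[84,108],[160,103],[167,192],[93,198]],[300,235],4)
b=f([[137,112],[148,72],[215,84],[205,124]],[340,190],4)
c=f([[279,235],[150,237],[135,82],[272,72]],[200,150],3)
p,r=relayfit([(w,c),(t,a),(s0,b)],[.447,-.14,.065,0.17]); print(p,r)
# wrist only with z fixed
for z in(.0725,):
    q=least_squares(lambda v:(lambda P:(proj(w,P)-c).ravel())(np.c_[np.array([[1,1],[1,-1],[-1,-1],[-1,1]])*[.0225,.018]@np.array([[np.cos(v[2]),np.sin(v[2])],[-np.sin(v[2]),np.cos(v[2])]])+v[:2],np.full(4,z)]),[.446,-.138,.17]); print(q.x,np.round(q.fun,1)); v=q.x
g=[v[0]-.005*np.cos(v[2]),v[1]-.005*np.sin(v[2]),.063]
s=w[0]; print(g,shift(s,g))
E
```

```text
[ 0.4456 -0.1383  0.0703  0.201 ] [ 0.   0.2  0.3 -0.1  0.  -1.  -0.5  1.1 -0.1  0.1 -0.9 -0.7  0.3  0.1
  0.4  0.8 -0.6  0.1 -0.7 -0.7  0.6 -0.   0.8  0.9]
[ 0.44476402 -0.13800004  0.20734959] [ 0.4  0.3  0.3  0.2 -0.3 -1.1 -0.4  0.6]
[np.float64(0.4398711227367121), np.float64(-0.13902937900280976), 0.063] [ 0.0159 -0.0848  0.2215]
```

Call:
step_arm --moves '[0.016,-0.085,0.05,-0.008,-1,0.016,-0.085,0.1,-0.008,-1,0.016,-0.085,0.18,-0.008,-1,0.016,-0.085,0.221,-0.008,-1,0.016,-0.085,0.221,-0.008,-1]'

```text
clock: 3.55
position: [0.4371, -0.1386, 0.0603]
ee_rot: [-0.002, -0.102, 0.995, 0.002]
contact_force: [-0.7, 0.6, -0.0]
width: 0.0856
```

Call:
step_arm --moves '[0,0,0,0,-1,0,0,0,0,-1]'

```text
clock: 3.75
position: [0.4403, -0.1406, 0.0638]
ee_rot: [0.002, -0.101, 0.995, -0.001]
contact_force: [-0.2, 0.5, 0.8]
width: 0.0855
```

Call:
step_arm --moves '[0,0,0,0,1,0,0,0,0,1,0,0,0,0,1,0,0,0,0,1,0,0,0,0,1]' --force 30

```text
clock: 4.25
position: [0.439, -0.1405, 0.0628]
ee_rot: [0.0, -0.101, 0.995, -0.0]
contact_force: [-1.8, 1.1, 5.1]
width: 0.0352
```

Call:
step_arm --moves '[0,0,0,0,1,0,0,0,0,1,0,0,-0.1,0,1,0,0,-0.3,0,1,0,0,-0.3,0,1]'

```text
clock: 4.75
position: [0.4381, -0.1402, 0.2133]
ee_rot: [-0.001, -0.101, 0.995, 0.001]
contact_force: [2.2, -0.5, -1.6]
width: 0.0356
```

Call:
step_arm --moves '[0,0,0,0,1,0,0,0,0,1]'

```text
clock: 4.95
position: [0.439, -0.1406, 0.2128]
ee_rot: [0.001, -0.101, 0.995, -0.0]
contact_force: [-0.4, 0.4, -2.2]
width: 0.0351
```

```bash
python3 - <<'E'
from h import *
from rig import manip
sd=snap("wrist","w5"); s=sd[0]; print(s["clock"],s["position"],s["width"],s["contact_force"],Rt(s)[:,1],Rt(s)[:,2])
import fit; p=fit.p; M=panelR(p[3]); print(M)
im=cv2.imread("pics/w5.png"); cv2.imwrite("pics/w5c.png",cv2.resize(im[150:350,200:440],None,fx=3,fy=3,interpolation=cv2.INTER_CUBIC))
snap("side","s5")
E
```

```text
4.95 [ 0.43895036 -0.14058245  0.21279886] 0.035107196813744475 [-0.36120042  0.39744553 -2.20234702] [-0.20078238  0.97963521 -0.00113285] [ 1.74495948e-03 -7.98753565e-04 -9.99998159e-01]
[[ 0.81484432 -0.08389762 -0.57357644]
 [ 0.10242009  0.99474124  0.        ]
 [ 0.57056013 -0.05874575  0.81915204]]
```

View pics/w5c.png

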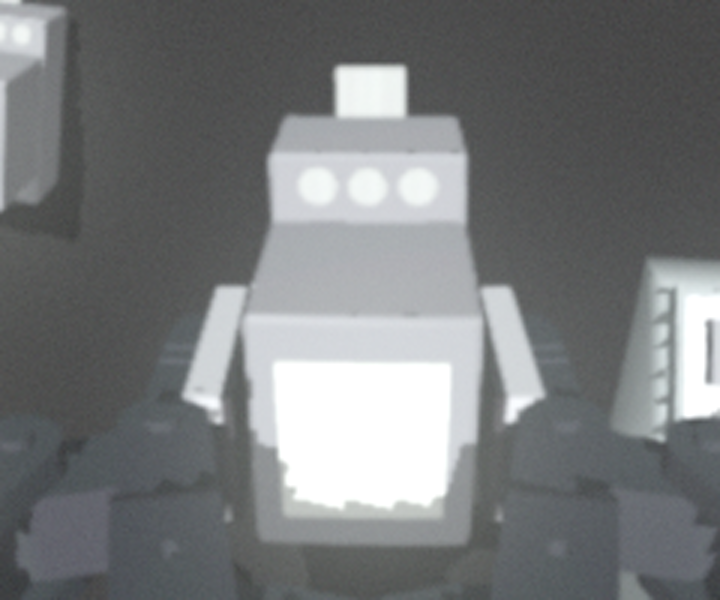

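```bash
python3 - <<'E'
from h import *
w=load("w5"); s=w[0]
f=lambda p:(np.array(p)+.5)/3-.5+[200,150]
L=np.array([[-22.5,-18,64],[-22.5,18,64],[22.5,18,64],[22.5,-18,64],[-35,-18,26],[-35,18,26]])/1000
c=f([[245,318],[482,318],[470,545],[258,545],[270,155],[465,155]])
def P(v): # v: tool coords of nose-front centre (x fwd = -tool x), pitch, yaw
    Q=(L-[0,0,.064])@R.from_euler("zy",[v[4],v[3]]).as_matrix().T*[1,1,1]+v[:3]
    return (Q*[-1,1,-1])@Rt(s).T+s["position"]
q=least_squares(lambda v:(proj(w,P(v))-c).ravel(),[0,0,0,0,0]); print(np.round(q.x,4),np.round(q.fun,1))
E
```

```text
[ 0.0071 -0.001   0.0084 -0.0031 -0.0031] [-0.4 -0.2  1.7  0.1 -0.4 -0.3  0.4 -0.5 -1.4  0.4 -0.1  0.6]
```

```bash
cat > hook.py <<'E'
from h import *
import fit
p=fit.p; M=panelR(p[3]); psi=.107
fwd=np.array([np.cos(psi),np.sin(psi),0]); left=np.array([-np.sin(psi),np.cos(psi),0]); up=np.array([0,0,1.])
C=p[:3]+M@[.018,0,.018]
def tcp(a,g): return C-a/1000*fwd+(64+g)/1000*up-.0071*fwd-.0084*up+.001*left
if __name__=="__main__":
    from rig import manip
    s=manip.get_state(); print(s["clock"],s["position"],s["contact_force"],Rt(s)[:,1]); print(C,"yaw err",np.arctan2(-Rt(s)[0,1],Rt(s)[1,1])-psi)
    for a,g in((9,120),(9,40),(10,5),(10,0),(16,0)): print(a,g,np.round(tcp(a,g),4),shift(s,tcp(a,g)))
    print("now a,g",-((s["position"]-C)@fwd*1000+7.1), (s["position"]-C)[2]*1000+8.4-64, "left",(s["position"]-C)@left*1000-1)
E
python3 hook.py
```

```text
5.05 [ 0.43742162 -0.13979966  0.21047176] [-0.45486598  0.12981175 -1.26235562] [-0.20081145  0.97962684  0.00245222]
[0.55944282 0.18144356 0.10561482] yaw err 0.09518679178746582
9 120 [0.5433 0.1807 0.2812] [-0.3358  0.5858 -0.1411]
9 40 [0.5433 0.1807 0.2012] [-0.3363  0.5854  0.0189]
10 5 [0.5423 0.1806 0.1662] [-0.3345  0.5854  0.0889]
10 0 [0.5423 0.1806 0.1612] [-0.3345  0.5854  0.0989]
16 0 [0.5364 0.18   0.1612] [-0.3226  0.5865  0.099 ]
now a,g 148.53083180112554 49.256941911294575 left -307.3746450747511
```

Call:
step_arm --moves '[-0.03,0.05,-0.15,0.03,1,-0.336,0.585,-0.17,0.03,1,-0.336,0.585,-0.17,0.03,1,-0.336,0.585,-0.17,0.03,1,-0.336,0.585,-0.17,0.03,1]'

```text
clock: 5.55
position: [0.5062, 0.067, 0.2804]
ee_rot: [-0.002, -0.054, 0.999, 0.0]
contact_force: [1.2, 0.4, -0.8]
width: 0.0351
```

```bash
python3 hook.py
```

```text
5.55 [0.50616463 0.06697189 0.28038942] [ 1.2345143   0.41188344 -0.77386697] [-1.07347083e-01  9.94221550e-01  3.37967665e-04]
[0.55944282 0.18144356 0.10561482] yaw err 0.0005543328847987389
9 120 [0.5433 0.1807 0.2812] [-0.0983  0.2182 -0.002 ]
9 40 [0.5433 0.1807 0.2012] [-0.0991  0.2181  0.158 ]
10 5 [0.5423 0.1806 0.1662] [-0.0974  0.2181  0.228 ]
10 0 [0.5423 0.1806 0.1612] [-0.0975  0.2181  0.238 ]
16 0 [0.5364 0.18   0.1612] [-0.0855  0.2181  0.238 ]
now a,g 58.09860503345134 119.17459999480258 left -109.12710940379917
```

Call:
step_arm --moves '[-0.098,0.218,0,0,1,-0.098,0.218,0,0,1,-0.098,0.218,0,0,1,-0.098,0.218,0.1,0,1,-0.098,0.218,0.1,0,1]'

```text
clock: 6.05
position: [0.5372, 0.1785, 0.2231]
ee_rot: [-0.011, -0.055, 0.998, -0.002]
contact_force: [-1.2, -1.0, -2.0]
width: 0.0354
```

Call:
step_arm --moves '[0,0,0,0,1,0,0,0,0,1]'

```text
clock: 6.25
position: [0.5451, 0.1787, 0.2338]
ee_rot: [0.001, -0.054, 0.999, 0.0]
contact_force: [0.2, -1.5, -0.7]
width: 0.0355
```

```bash
python3 - <<'E'
from h import *
import hook
from rig import manip
S=[snap("wrist","w6")[0] for _ in range(5)]
s=dict(S[-1]); pos=np.array([q["position"] for q in S]); print(pos); s["position"]=pos.mean(0)
print(s["clock"],np.mean([q["contact_force"] for q in S],0),Rt(s)[:,1])
for a,g in((9,20),(10,5),(10,0),(16,0)): print(a,g,shift(s,hook.tcp(a,g)))
im=cv2.imread("pics/w6.png"); cv2.imwrite("pics/w6c.png",cv2.resize(im[150:400,180:460],None,fx=2.4,fy=2.4,interpolation=cv2.INTER_CUBIC))
E
```

```text
[[0.54509044 0.17866623 0.23378592]
 [0.54538985 0.17864252 0.23449895]
 [0.54540679 0.17864032 0.23479547]
 [0.54519684 0.17862774 0.23475294]
 [0.54498796 0.17866311 0.23459813]]
6.45 [-0.23061297 -0.66082357 -1.16986284] [-1.06975302e-01  9.94261585e-01  4.31188311e-04]
9 20 [0.0037 0.0045 0.1065]
10 5 [0.0058 0.0045 0.1365]
10 0 [0.0058 0.0045 0.1465]
16 0 [0.0178 0.0045 0.1465]
```

View pics/w6c.png

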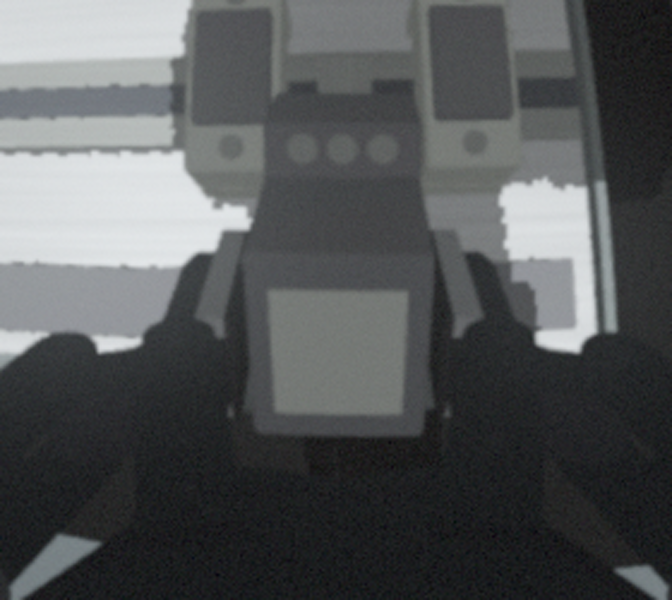

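Call:
step_arm --moves '[0.004,0.0045,0.1,0,1,0.004,0.0045,0.12,0,1,0.004,0.0045,0.1365,0,1,0.004,0.0045,0.1365,0,1,0.004,0.0045,0.1365,0,1]'

```text
clock: 7.0
position: [0.5429, 0.181, 0.1661]
ee_rot: [0.002, -0.054, 0.999, 0.0]
contact_force: [-0.7, 0.4, -0.7]
width: 0.0355
```

Call:
step_arm --moves '[0,0,0,0,1,0,0,0,0,1]'

```text
clock: 7.2
position: [0.5428, 0.1811, 0.1658]
ee_rot: [0.001, -0.054, 0.999, 0.0]
contact_force: [-0.5, 0.4, 3.6]
width: 0.0356
```

```bash
python3 hook.py
```

```text
7.2 [0.54279322 0.18105777 0.16582577] [-0.4973765   0.40130204  3.58329994] [-1.07687595e-01  9.94184745e-01  2.73864814e-04]
[0.55944282 0.18144356 0.10561482] yaw err 0.0008968276834114275
9 120 [0.5433 0.1807 0.2812] [-0.0017 -0.0007 -0.2308]
9 40 [0.5433 0.1807 0.2012] [-0.0012 -0.0008 -0.0708]
10 5 [0.5423 0.1806 0.1662] [ 0.001  -0.0008 -0.0008]
10 0 [0.5423 0.1806 0.1612] [ 0.001  -0.0008  0.0092]
16 0 [0.5364 0.18   0.1612] [ 0.013  -0.0008  0.0092]
now a,g 9.495582127711005 4.610946781973809 left 0.39452719390482005
```

Call:
step_arm --moves '[0,0,0,0,1,0,0,0,0,1]'

```text
clock: 7.4
position: [0.5427, 0.1811, 0.1657]
ee_rot: [0.002, -0.054, 0.999, 0.0]
contact_force: [1.6, 0.5, 6.3]
width: 0.0353
```

Call:
step_arm --moves '[0,0,0.002,0,1,0,0,0.002,0,1]'

```text
clock: 7.6
position: [0.5428, 0.1811, 0.1656]
ee_rot: [0.002, -0.054, 0.999, 0.0]
contact_force: [-0.7, -0.1, 10.0]
width: 0.0353
```

Call:
step_arm --moves '[0,0,0.002,0,1,0,0,0.002,0,1]'

```text
clock: 7.8
position: [0.5428, 0.1811, 0.1655]
ee_rot: [0.002, -0.054, 0.999, 0.0]
contact_force: [-3.0, -0.5, 14.9]
width: 0.0355
```

```bash
python3 - <<'E'
from h import *
import hook
S=[snap("wrist","w7")[0] for _ in range(3)]+[snap("side","s7")[0] for _ in range(2)]
F=np.mean([q["contact_force"] for q in S],0);m=np.mean([q["moment"] for q in S],0)
b=load("w6")[0]; print(b["contact_force"],b["moment"],load("w5")[0]["moment"])
print(F,m, "rx mm",-(m[1]-b["moment"][1])/(F[2]+1)*1e3,"ry",(m[0]-b["moment"][0])/(F[2]+1)*1e3)
p,M=hook.p,hook.M
print(np.round((M.T@(S[-1]["position"]-p[:3]))*1000,1), Rt(S[-1])[:,2])
im=cv2.imread("pics/s7.png"); c=proj(load("s7"),S[-1]["position"])[0].astype(int); print(c)
u,v=c[0]-70,c[1]-50; cv2.imwrite("pics/s7c.png",cv2.resize(im[v:v+105,u:u+140],None,fx=5.5,fy=5.5,interpolation=cv2.INTER_CUBIC)); print(u,v)
E
```

```text
[-0.51930985 -0.78425758 -1.81457202] [-0.00564889 -0.01970075  0.00928091] [-0.00903703  0.00663517  0.0018504 ]
[-2.81144575 -0.55322624 14.37520661] [-0.12203792  0.34328668 -0.0101336 ] rx mm -23.60862115284966 ry -7.569916144047823
[38.6 -2.5 76.6] [ 4.29298605e-03  7.64227190e-04 -9.99990493e-01]
[282 277]
212 227
```

View pics/s7c.png

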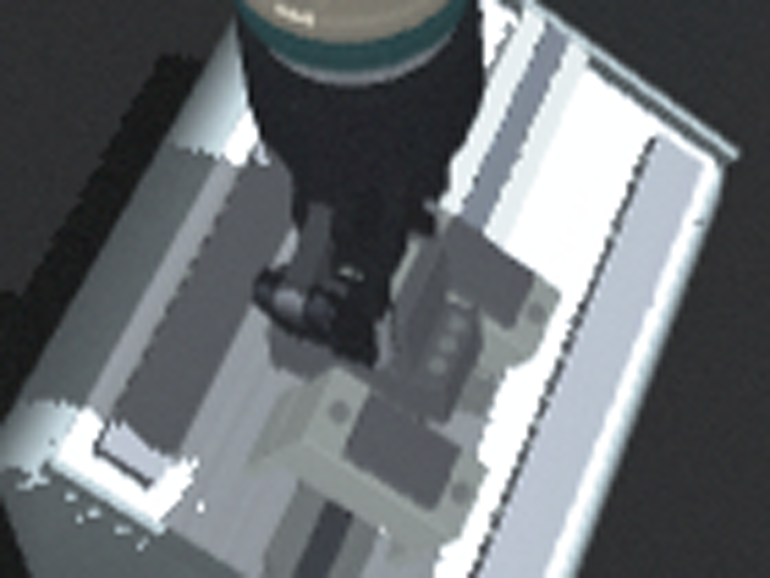

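Call:
step_arm --moves '[0,0,-0.005,0,1,0.004,0,-0.005,0,1,0.008,0,-0.005,0,1,0.008,0,-0.005,0,1]'

```text
clock: 8.45
position: [0.5388, 0.1806, 0.1657]
ee_rot: [0.002, -0.054, 0.999, 0.0]
contact_force: [2.0, -0.2, 4.2]
width: 0.0354
```

Call:
step_arm --moves '[0.002,0,0,0,1,0.004,0,0,0,1,0.004,0,0,0,1]'

```text
clock: 8.75
position: [0.5367, 0.1804, 0.1656]
ee_rot: [0.001, -0.054, 0.999, 0.0]
contact_force: [2.3, 0.6, 5.4]
width: 0.0356
```

Call:
step_arm --moves '[0.002,0,0,0,1,0.004,0,0,0,1,0.004,0,0,0,1]'

```text
clock: 9.05
position: [0.5347, 0.1802, 0.1656]
ee_rot: [0.001, -0.054, 0.999, 0.0]
contact_force: [2.5, 0.0, 5.5]
width: 0.0352
```

Call:
step_arm --moves '[0.002,0,0,0,1,0.004,0,0,0,1,0.004,0,0,0,1]'

```text
clock: 9.35
position: [0.5327, 0.18, 0.1656]
ee_rot: [0.001, -0.054, 0.999, 0.0]
contact_force: [2.9, -0.0, 5.9]
width: 0.0354
```

Call:
step_arm --moves '[0.002,0,0,0,1,0.004,0,0,0,1,0.004,0,0,0,1]'

```text
clock: 9.65
position: [0.5302, 0.1798, 0.165]
ee_rot: [0.001, -0.054, 0.999, 0.0]
contact_force: [3.7, 0.4, 2.3]
width: 0.0352
```

Call:
step_arm --moves '[0.002,0,0,0,1,0.004,0,0,0,1,0.004,0,0,0,1]'

```text
clock: 9.95
position: [0.5281, 0.1795, 0.1644]
ee_rot: [0.0, -0.054, 0.999, 0.0]
contact_force: [5.8, 0.5, -1.7]
width: 0.0355
```

Call:
step_arm --moves '[0,0,-0.004,0,1,0,0,-0.006,0,1,0,0,-0.006,0,1]'

```text
clock: 10.25
position: [0.528, 0.1793, 0.1664]
ee_rot: [-0.0, -0.054, 0.999, -0.0]
contact_force: [6.7, 0.5, -4.4]
width: 0.0354
```

```bash
python3 - <<'E'
from h import *
S=[snap("wrist","w8")[0] for _ in range(3)]
print(np.mean([q["contact_force"] for q in S],0),np.mean([q["moment"] for q in S],0),S[-1]["position"])
w=load("w8"); im=cv2.imread("pics/w8.png"); cv2.imwrite("pics/w8c.png",cv2.resize(im[150:400,180:460],None,fx=2.4,fy=2.4,interpolation=cv2.INTER_CUBIC))
E
```

```text
[ 7.28731072  0.97656647 -4.96228525] [ 0.24750102 -1.34055896  0.09310453] [0.52797345 0.1793765  0.16634161]
```

View pics/w8c.png

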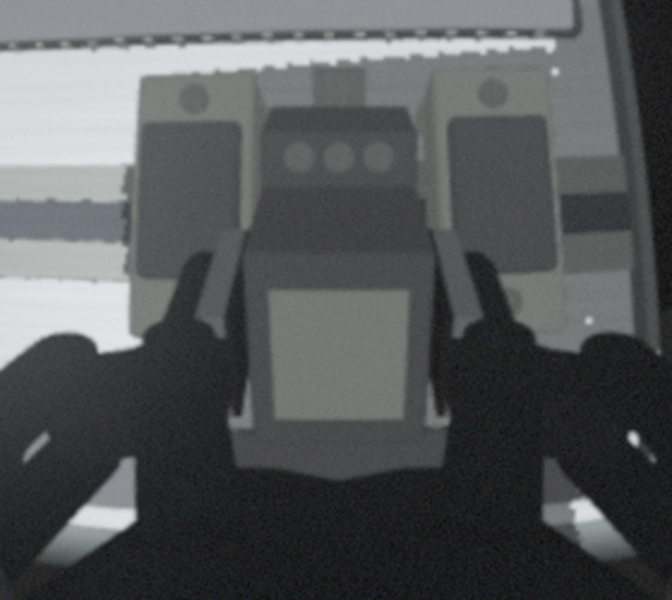

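```bash
cat > held.py <<'E'
from h import *
L=np.array([[-22.5,-18,64],[-22.5,18,64],[22.5,18,64],[22.5,-18,64],[-35,-18,26],[-35,18,26]])/1000
def P(v,s): 
    Q=(L-[0,0,.064])@R.from_euler("zy",[v[4],v[3]]).as_matrix().T+v[:3]
    return (Q*[-1,1,-1])@Rt(s).T+s["position"]
def held(w,c):
    q=least_squares(lambda v:(proj(w,P(v,w[0]))-c).ravel(),[.007,0,.008,0,0]); return q.x,q.fun
E
python3 - <<'E'
from held import *
w=load("w8"); f=lambda p,o=(180,150),z=2.4:(np.array(p)+.5)/z-.5+o
v,r=held(w,f([[244,251],[436,251],[445,467],[235,467],[263,132],[415,132]]))
print(v[:3]*1000,np.degrees(v[3:]),np.round(r,1))
# using w6
v6,r6=held(load("w6"),f([[244,253],[434,253],[424,436],[254,436],[266,124],[421,124]])); print(v6[:3]*1000,np.degrees(v6[3:]),np.round(r6,1))
s=w[0]; T=Rt(s)
def pt(v,x,z):
    Q=R.from_euler("zy",[v[4],v[3]]).apply(np.array([x,0,z-64])/1000)+v[:3]; return (Q*[-1,1,-1])@T.T+s["position"]
print("toe tip",pt(v,15,-5.5),"throat corner",pt(v,18,0),"foot",pt(v,-14.5,-4.7))
import hook; M,p=hook.M,hook.p
for n,q in(("tip",pt(v,15,-5.5)),("throat",pt(v,18,0)),("catch",pt(v,-14.5,-4.7))): print(n,np.round(M.T@(q-p[:3])*1000,1))
E
```

```text
[ 0.75166322 -1.03248846 21.3629849 ] [-8.74134561  0.16698151] [-4.2 -0.7  4.  -0.8 -4.7 -0.8  4.7 -0.6 -3.   1.5  3.3  1.5]
[ 6.96910894 -0.9704893   8.4756691 ] [-0.6620255  -0.38100952] [-0.1 -0.4  1.8  0.2 -0.4 -0.2  0.4 -0.6 -1.8  0.2 -0.2  0.8]
toe tip [0.55404451 0.18120586 0.12127807] throat corner [0.55616341 0.18144485 0.127169  ] foot [0.52494376 0.17796343 0.11760067]
tip [22.5 -0.7 33.9]
throat [27.6 -1.  37.5]
catch [-3.6 -1.3 47.6]
```

```bash
python3 - <<'E'
import held
from held import *
f=lambda p,o=(180,150),z=2.4:(np.array(p)+.5)/z-.5+o
im=np.hstack([cv2.imread(f"pics/{k}.png")[230:350,260:380] for k in("w6","w8")])
g=np.clip(((im/255.)**.6)*255*1.2,0,255).astype(np.uint8); cv2.imwrite("pics/cmp.png",cv2.resize(g,None,fx=3.3,fy=3.3,interpolation=cv2.INTER_CUBIC))
E
cat > label.py <<'E'
import held
from held import *
def label(tag):
    g=cv2.cvtColor(cv2.imread(f"pics/{tag}.png"),cv2.COLOR_BGR2GRAY)[255:335,270:372]
    _,b=cv2.threshold(cv2.GaussianBlur(g,(3,3),0),0,255,cv2.THRESH_OTSU)
    # label = component containing the middle
    th=(int(g[35:45,40:60].mean())+int(np.median(g[14:17,35:65])))//2
    b=(cv2.GaussianBlur(g,(3,3),0)>th).astype(np.uint8)
    n,l,st,_=cv2.connectedComponentsWithStats(b); k=l[40,50]
    m=(l==k).astype(np.uint8); c=max(cv2.findContours(m,cv2.RETR_EXTERNAL,cv2.CHAIN_APPROX_NONE)[0],key=cv2.contourArea)
    e=.02; 
    while len(cv2.approxPolyDP(c,e*cv2.arcLength(c,True),True))>4: e+=.005
    q=cv2.approxPolyDP(c,e*cv2.arcLength(c,True),True)[:,0].astype(float)
    ctr=q.mean(0); o=[q[np.argmin((q-ctr)@d)] for d in([1,1],[-1,1],[-1,-1],[1,-1])] if len(q)==4 else q
    return np.array(o)+[270,255],th,st[k].tolist()
if __name__=="__main__":
    import sys
    for t in sys.argv[1:]:
        q,th,st=label(t); print(t,q.tolist(),th,st)
        if len(q)==4:
            Lc=np.array([[-1,-1],[-1,1],[1,1],[1,-1]])*[.0155,.0135]
            held.L=np.c_[Lc,np.full(4,.064)]
            v,r=held.held(load(t),q); print(np.round(v[:3]*1000,1),np.degrees(v[3:]),np.round(r,1))
E
python3 label.py w6 w7 w8
```

```text
w6 [[292.0, 271.0], [348.0, 272.0], [346.0, 321.0], [295.0, 320.0]] 104 [22, 16, 58, 51, 2782]Traceback (most recent call last):
  File "label.py", line 23, in <module>
    v,r=held.held(load(t),q); print(np.round(v[:3]*1000,1),np.degrees(v[3:]),np.round(r,1))
        ^^^^^^^^^
AttributeError: 'function' object has no attribute 'held'
```

```bash
sed -i 's/^import held$/import held as H/; s/held\.L=/H.L=/; s/held\.held(/H.held(/' label.py; python3 label.py w6 w7 w8
```

```text
w6 [[292.0, 271.0], [348.0, 272.0], [346.0, 321.0], [295.0, 320.0]] 104 [22, 16, 58, 51, 2782]
[12.8 -1.5  1.2] [-0.44400877 -0.06072464] [ 0.2  0.4  0.3 -0.4 -0.4 -0.4 -0.3  0.4]
w7 [[292.0, 272.0], [349.0, 272.0], [346.0, 321.0], [296.0, 322.0]] 98 [22, 16, 58, 52, 2857]
[12.8 -1.3  2. ] [-0.89007944  0.60134022] [ 0.3  0.3 -0.4 -0.2  0.6  0.3 -0.5 -0.4]
w8 [[292.0, 273.0], [348.0, 271.0], [347.0, 322.0], [295.0, 323.0]] 104 [22, 16, 58, 53, 2923]
[12.6 -1.4  2.6] [-2.6648386  1.3709249] [-0.4 -0.5 -0.   0.4 -0.1  0.1  0.5 -0. ]
```

Call:
step_arm --moves '[0,0,0.0024,0,1,0.004,0,0.005,0,1,0.008,0,0.007,0,1,0.013,0,0.0095,0,1,0.017,0,0.012,0,1]' --force 20

```text
clock: 10.9
position: [0.5197, 0.1785, 0.1615]
ee_rot: [0.0, -0.054, 0.999, 0.0]
contact_force: [5.8, 1.4, 0.4]
width: 0.0357
```

```bash
python3 - <<'E'
from h import *
s,d=snap("wrist","w9"); print({k:np.round(s[k],4).tolist() for k in("clock","position","contact_force","moment","width")})
E
python3 label.py w9
```

```text
{'clock': 10.9, 'position': [0.5197, 0.1785, 0.1615], 'contact_force': [5.8126, 1.3933, 0.4498], 'moment': [0.2084, -1.272, 0.0577], 'width': 0.0357}
w9 [[294.0, 271.0], [348.0, 271.0], [346.0, 326.0], [295.0, 325.0]] 113 [23, 16, 56, 56, 3046]
[15.2 -1.3 -0.4] [-13.43192593  -0.42660657] [ 0.  -0.2  0.   0.2 -0.  -0.3 -0.   0.3]
```

Call:
step_arm --moves '[0.005,0,0.0035,0,1,0.01,0,0.007,0,1,0.015,0,0.011,0,1,0.019,0,0.0146,0,1,0.019,0,0.0146,0,1]' --force 20

```text
clock: 11.45
position: [0.5097, 0.1774, 0.1542]
ee_rot: [-0.0, -0.054, 0.999, -0.0]
contact_force: [4.3, 0.3, -0.6]
width: 0.0356
```

```bash
python3 - <<'E'
from h import *
s,d=snap("wrist","w10"); print({k:np.round(s[k],4).tolist() for k in("clock","position","contact_force","moment","width")})
E
python3 label.py w10
```

```text
{'clock': 11.45, 'position': [0.5097, 0.1774, 0.1542], 'contact_force': [4.2796, 0.2552, -0.5594], 'moment': [0.151, -1.0145, 0.0221], 'width': 0.0356}
w10 [[294.0, 271.0], [348.0, 272.0], [346.0, 328.0], [295.0, 327.0]] 137 [24, 16, 55, 59, 3092]
[15.5 -1.3  0.2] [-17.23085245  -0.66737441] [ 0.3  0.2  0.  -0.1  0.1 -0.2 -0.4  0.2]
```

Call:
step_arm --moves '[0.003,0,0.003,0,1,0.005,0,0.005,0,1,0.005,0,0.005,0,1]'

```text
clock: 11.8
position: [0.5073, 0.1772, 0.152]
ee_rot: [0.0, -0.054, 0.999, 0.0]
contact_force: [5.4, 0.9, 0.7]
width: 0.0352
```

Call:
step_arm --moves '[0.002,0,0.003,0,1,0.003,0,0.005,0,1,0.003,0,0.005,0,1]'

```text
clock: 12.1
position: [0.5056, 0.177, 0.1502]
ee_rot: [0.0, -0.054, 0.999, -0.0]
contact_force: [3.8, -0.0, 4.2]
width: 0.0353
```

```bash
python3 - <<'E'
from h import *
s,d=snap("wrist","w11"); print({k:np.round(s[k],4).tolist() for k in("clock","position","contact_force","moment","width")})
E
python3 label.py w11
```

```text
{'clock': 12.1, 'position': [0.5056, 0.177, 0.1502], 'contact_force': [3.8126, -0.0053, 4.1994], 'moment': [0.0562, -0.8441, 0.12], 'width': 0.0353}
w11 [[295.0, 271.0], [347.0, 271.0], [345.0, 329.0], [296.0, 327.0]] 139 [24, 16, 54, 60, 3047]
[18.3 -1.3 -3.8] [-25.8030572   -0.68118453] [ 0.4 -0.1 -0.2  0.6  0.7 -0.9 -1.   0.4]
```

Call:
step_arm --moves '[0,0,0,0,0,0,0,0,0,-0.3,0,0,0,0,-0.5,0,0,0,0,-0.5,0,0,0,0,-0.5]'

```text
clock: 12.65
position: [0.5053, 0.177, 0.1493]
ee_rot: [-0.001, -0.054, 0.999, -0.0]
contact_force: [0.1, 0.6, 0.4]
width: 0.064
```

```bash
python3 - <<'E'
from h import *
s,d=snap("wrist","w12"); print({k:np.round(s[k],4).tolist() for k in("clock","position","contact_force","moment","width")})
E
python3 label.py w12
```

```text
{'clock': 12.65, 'position': [0.5053, 0.177, 0.1493], 'contact_force': [0.0928, 0.5688, 0.3942], 'moment': [0.0051, 0.0194, 0.0694], 'width': 0.064}
w12 [[292.0, 273.0], [348.0, 274.0], [348.0, 334.0], [293.0, 334.0]] 128 [21, 18, 58, 62, 3554]
[12.3 -1.5  7.9] [-23.61903228   0.12203515] [ 0.1  0.5  0.3 -0.6 -0.4  0.  -0.1  0.1]
```

Call:
step_arm --moves '[0,0,-0.06,0,-0.5,0,0,-0.12,0,-0.5,0.036,0,-0.12,0,1,0.036,0,-0.12,0,1,0.036,0,-0.12,0,1]'

```text
clock: 13.2
position: [0.4877, 0.175, 0.2095]
ee_rot: [-0.0, -0.054, 0.999, -0.0]
contact_force: [0.4, 0.6, -0.0]
width: 0.0208
```

Call:
step_arm --moves '[0,0,0,0,1,0,0,0,0,1,0,0,0,0,1,0,0,0,0,1]'

```text
clock: 13.6
position: [0.4881, 0.1751, 0.2094]
ee_rot: [-0.0, -0.054, 0.999, -0.0]
contact_force: [0.5, 0.7, 1.1]
width: 0.0
```

```bash
python3 - <<'E'
from h import *
s,d=snap("wrist","w13"); snap("side","s13"); print({k:np.round(s[k],4).tolist() for k in("clock","position","contact_force","moment","width")})
# expected relay front corners (hooked, leaning 14): pitch 21
psi=.107; fwd=np.array([np.cos(psi),np.sin(psi),0]); left=np.array([-np.sin(psi),np.cos(psi),0]);up=np.array([0,0,1.])
piv=np.array([.528,.1794,0])+.0234*fwd-.001*left; piv[2]=.1101
def label(th,g):
    c,sn=np.cos(np.radians(th)),np.sin(np.radians(th)); out=[]
    for x,y in((-15.5,-13.5),(-15.5,13.5),(15.5,13.5),(15.5,-13.5)):
        X,Z=x-17.5,64; out.append(piv+(X*c-Z*sn)/1e3*fwd+(X*sn+Z*c)/1e3*up+y/1e3*left)
    return np.array(out)
for th in(21,35): print(th,np.round(proj((s,d),label(th,0)),0).tolist())
g=cv2.cvtColor(d["frame"],cv2.COLOR_BGR2GRAY)
for c in range(300,350,15): print(c,g[200:340:4,c].tolist())
E
```

```text
{'clock': 13.6, 'position': [0.4881, 0.1751, 0.2094], 'contact_force': [0.4585, 0.6709, 1.0954], 'moment': [0.0095, 0.04, 0.0716], 'width': 0.0}
21 [[300.0, 246.0], [342.0, 246.0], [342.0, 292.0], [301.0, 292.0]]
35 [[301.0, 223.0], [341.0, 223.0], [342.0, 269.0], [301.0, 269.0]]
300 [155, 153, 153, 154, 154, 121, 111, 111, 110, 103, 110, 110, 139, 141, 61, 60, 62, 59, 56, 57, 58, 54, 52, 55, 58, 50, 54, 51, 47, 46, 49, 48, 48, 46, 42]
315 [153, 152, 152, 135, 131, 111, 110, 115, 109, 101, 109, 109, 113, 113, 114, 112, 112, 111, 109, 110, 110, 122, 79, 47, 49, 47, 45, 44, 46, 46, 43, 46, 58, 49, 50]
330 [156, 151, 152, 150, 149, 110, 132, 131, 111, 98, 110, 110, 112, 111, 110, 109, 110, 112, 114, 109, 114, 97, 47, 44, 45, 41, 45, 43, 41, 37, 43, 43, 44, 37, 40]
345 [151, 149, 149, 149, 151, 148, 147, 147, 150, 109, 106, 108, 105, 105, 63, 51, 55, 49, 50, 47, 50, 43, 45, 46, 42, 48, 42, 44, 42, 42, 46, 40, 44, 39, 38]
```

Call:
step_arm --moves '[0,0,0.04,0,1,0,0,0.06,0,1,0,0,0.068,0,1,0,0,0.07,0,1]'

```text
clock: 14.1
position: [0.4877, 0.175, 0.1742]
ee_rot: [-0.001, -0.054, 0.999, -0.0]
contact_force: [0.3, -1.0, 0.1]
width: 0.0001
```

Call:
step_arm --moves '[0,0,0.004,0,1,0,0,0.006,0,1,0,0,0.006,0,1]'

```text
clock: 14.4
position: [0.4881, 0.1751, 0.172]
ee_rot: [0.0, -0.054, 0.999, 0.0]
contact_force: [-0.2, -0.8, 0.3]
width: -0.0001
```

Call:
step_arm --moves '[0,0,0.004,0,1,0,0,0.006,0,1,0,0,0.006,0,1]'

```text
clock: 14.7
position: [0.4876, 0.1751, 0.169]
ee_rot: [-0.0, -0.054, 0.999, 0.0]
contact_force: [-1.2, -0.1, 3.8]
width: 0.0
```

Call:
step_arm --moves '[0.002,0,0.004,0,1,0.004,0,0.007,0,1,0.004,0,0.007,0,1]'

```text
clock: 15.0
position: [0.4859, 0.1749, 0.1651]
ee_rot: [0.0, -0.054, 0.999, 0.0]
contact_force: [-0.3, -0.6, -1.3]
width: -0.0002
```

Call:
step_arm --moves '[0.002,0,0.004,0,1,0.004,0,0.007,0,1,0.004,0,0.007,0,1]'

```text
clock: 15.3
position: [0.4837, 0.1746, 0.1612]
ee_rot: [-0.0, -0.054, 0.999, -0.0]
contact_force: [0.1, 0.4, -0.7]
width: -0.0
```

Call:
step_arm --moves '[0.002,0,0.004,0,1,0.004,0,0.007,0,1,0.004,0,0.007,0,1]'

```text
clock: 15.6
position: [0.4819, 0.1745, 0.1583]
ee_rot: [0.0, -0.054, 0.999, 0.0]
contact_force: [0.3, -0.2, 1.2]
width: 0.0001
```

Call:
step_arm --moves '[0,0,-0.05,0,-0.5,0,0,-0.1,0,-0.5,-0.04,0,-0.1,0,-0.5,-0.04,0,-0.1,0,-0.5,-0.04,0,-0.1,0,-0.5]'

```text
clock: 16.1
position: [0.5012, 0.1764, 0.2076]
ee_rot: [-0.001, -0.054, 0.999, -0.0]
contact_force: [-0.5, -1.2, -0.3]
width: 0.0642
```

Call:
step_arm --moves '[0,0,0,0,-0.5,0,0,0,0,-0.5]'

```text
clock: 16.3
position: [0.5008, 0.1765, 0.2076]
ee_rot: [-0.001, -0.054, 0.999, -0.0]
contact_force: [-0.4, -0.4, -0.0]
width: 0.0636
```

```bash
python3 - <<'E'
from h import *
s,d=snap("wrist","w14"); snap("side","s14"); snap("top","t14"); print({k:np.round(s[k],4).tolist() for k in("clock","position","contact_force","width")})
g=cv2.cvtColor(d["frame"],cv2.COLOR_BGR2GRAY)
print("cols 260-380 step4; rows 180-360 step 5")
for r in range(180,360,5): print(r,' '.join(f"{v:3d}" for v in g[r,260:384:4]))
E
```

```text
{'clock': 16.3, 'position': [0.5008, 0.1765, 0.2076], 'contact_force': [-0.4071, -0.3672, -0.0226], 'width': 0.0636}
cols 260-380 step4; rows 180-360 step 5
180 116 115 114 115 112 109 109 110 108 107 109 106 105 106 106 104 105 106 105 106 104 102 103 104 103 105 104 106 105 103 102
185 110 130 110 115 125 105 127 108 106 133 104 109 123 109 128 109 109 135 116 117 132 114 134 127 124 139 128 134 136 128 144
190 162 164 161 161 162 162 161 161 160 159 159 159 155 160 158 157 157 157 155 157 157 156 155 156 152 154 152 154 156 155 153
195 164 164 165 163 163 162 161 160 159 160 157 155 155 157 155 153 154 152 152 151 143 149 155 156 156 155 156 156 156 156 155
200 162 156 156 158 158 154 153 155 127 108 109 107 105 107 102 105 106 105 104 104 104 106 156 149 150 151 153 148 151 151 151
205 165 162 158 143 155 158 160 158 124 106 111 112 112 112 113 117 116 120 124 120 101 105 156 140 152 153 156 144 128 132 155
210 164 163 141 137 134 159 161 158 124 107 155 155 155 154 155 156 154 154 151 155 106 106 147 134 154 154 154 141 129 130 153
215 163 164 161 152 159 159 159 158 125 107 152
[... 2964 characters left out ...]
 104 104 100 103 102 102 103 102 106 104 103 104 102 101 104
335 107 121 165 176 104 105 105 104 102 104 102 103 103 102 100 103 102 102 104 102 104 104 104 102 104 104 102 106 102 102 103
340 182 183 182 183 107 104 104 103 102 105 104 104 101 101 102 106 103 104 104 104 103 104 102 104 103 103 103 105 103 103 103
345 183 183 183  81  60  61  64  68  73  78  92 100 104 105 103 104 104 101 103 100  97  82  67  66  56  58  53  49  96 101  99
350 159 237 227  56  54  52  52  48  50  52  51  53  46  48  53  65  57  45  47  48  50  45  42  47  45  49  46  44 119 156 152
355  53  53  53  44  48  46  50  49  47  48  54  53  47  49  49  48  43  45  49  48  48  45  43  41  47  42  46  46  45  44  41
```

```bash
cat > pit.py <<'E'
from h import *
import sys
def quad(tag,r0,r1,c0,c1,seed,th):
    g=cv2.GaussianBlur(cv2.cvtColor(cv2.imread(f"pics/{tag}.png"),cv2.COLOR_BGR2GRAY),(3,3),0)[r0:r1,c0:c1]
    n,l=cv2.connectedComponents((g>th).astype(np.uint8)); m=(l==l[seed[0]-r0,seed[1]-c0]).astype(np.uint8)
    ys,xs=np.nonzero(m); P=[]
    # line fits to the four sides
    H=np.percentile(ys,[10,90]).astype(int); W=np.percentile(xs,[15,85]).astype(int)
    rows=np.arange(*H); cols=np.arange(*W)
    L=np.polyfit(rows,[xs[ys==r].min()-.5 for r in rows],1); Rr=np.polyfit(rows,[xs[ys==r].max()+.5 for r in rows],1)
    T=np.polyfit(cols,[ys[xs==c].min()-.5 for c in cols],1); B=np.polyfit(cols,[ys[xs==c].max()+.5 for c in cols],1)
    X=lambda v,h:(lambda y:[np.polyval(v,y),y])((h[1]+h[0]*v[1])/(1-h[0]*v[0]))
    return np.array([X(L,T),X(Rr,T),X(Rr,B),X(L,B)])+[c0,r0]
def pts(v,l,s):
    Lc=np.array([[l[0],-l[2]],[l[0],l[2]],[l[1],l[2]],[l[1],-l[2]]])
    Q=R.from_euler("zy",[v[4],v[3]]).apply(np.c_[Lc,np.zeros(4)])+v[:3]
    return (Q*[-1,1,-1])@Rt(s).T+s["position"]
w6=load("w6"); q6=quad("w6",262,330,280,362,(295,320),104)
v6=[.007,-.001,.0085,0,0]
cal=least_squares(lambda p:(proj(w6,pts([.007,p[3],.0085,0,p[4]],p[:3],w6[0]))-q6).ravel(),[-.0155,.0155,.0135,0,0])
l=cal.x[:3]
def fitp(tag,q,x0=(0,0,-.05,-.5,0)):
    w=load(tag); r=least_squares(lambda v:(proj(w,pts(v,l,w[0]))-q).ravel(),x0); v=r.x
    N=(v[:3]*[-1,1,-1])@Rt(w[0]).T+w[0]["position"]
    return np.round(v[:3]*1000,1),np.round(np.degrees(v[3:]),1),N,np.round(r.fun,1)
if __name__=="__main__":
    print("cal",np.round(cal.x,4),np.round(cal.fun,1))
    q=quad("w14",200,260,294,348,(230,320),132); print(q.round(1).tolist()); print(fitp("w14",q))
    try:
        q=quad("w12",262,345,280,362,(300,320),128); print(q.round(1).tolist(),fitp("w12",q,(.01,0,0,-.4,0)))
    except Exception as e: print(e)
E
python3 pit.py
```

```text
cal [-0.0145  0.0159  0.0132 -0.0015 -0.001 ] [ 0.5  1.   0.2 -1.  -0.2  0.1 -0.6 -0.1]
[[298.5, 207.0], [338.0, 204.9], [340.3, 250.3], [298.5, 250.9]]
(array([ -2.2,  -2.6, -55.1]), array([-41.3,   1.8]), array([0.49884656, 0.17364914, 0.15248001]), array([-0.1, -0.5, -0. ,  0.5,  0. , -0.3,  0.1,  0.3]))
[[290.2, 272.5], [348.5, 272.5], [348.5, 335.5], [292.0, 335.5]] (array([ 6.2, -1.7, 15. ]), array([-23.1,   0.6]), array([0.51160593, 0.17593795, 0.1643257 ]), array([ 0.2,  0.2,  0.1, -0.2, -0.1, -0.2, -0.2,  0.2]))
```

Call:
step_arm --moves '[0.04,0,0,0,1,0.04,0,0,0,1,0.04,0,0,0,1,0.04,0,0,0,1,0.04,0,0,0,1]'

```text
clock: 16.95
position: [0.4827, 0.1745, 0.2083]
ee_rot: [0.0, -0.054, 0.999, 0.0]
contact_force: [0.3, -0.2, 0.0]
width: -0.0001
```

Call:
step_arm --moves '[0,0,0.05,0,1,0,0,0.08,0,1,0,0,0.096,0,1,0,0,0.1,0,1,0,0,0.1,0,1]'

```text
clock: 17.45
position: [0.4821, 0.1745, 0.1585]
ee_rot: [-0.0, -0.054, 0.999, 0.0]
contact_force: [0.1, -0.3, 0.6]
width: 0.0
```

Call:
step_arm --moves '[0,0,0.004,0,1,0,0,0.006,0,1,0,0,0.006,0,1]'

```text
clock: 17.75
position: [0.4815, 0.1745, 0.1574]
ee_rot: [0.0, -0.054, 0.999, 0.0]
contact_force: [-6.3, -1.4, 12.2]
width: -0.0002
```

Call:
step_arm --moves '[0,0,0.002,0,1,0,0,0.004,0,1,0,0,0.004,0,1]'

```text
clock: 18.05
position: [0.4813, 0.1745, 0.1569]
ee_rot: [0.0, -0.054, 0.999, 0.0]
contact_force: [-8.9, -2.1, 21.0]
width: 0.0003
```

Call:
step_arm --moves '[0,0,-0.05,0,-0.5,0,0,-0.11,0,-0.5,-0.036,0,-0.11,0,-0.5,-0.036,0,-0.11,0,-0.5,-0.036,0,-0.11,0,-0.5]'

```text
clock: 18.55
position: [0.4995, 0.1763, 0.208]
ee_rot: [-0.0, -0.054, 0.999, -0.0]
contact_force: [-0.4, -0.0, -0.5]
width: 0.0639
```

Call:
step_arm --moves '[0,0,0,0,-0.5,0,0,0,0,-0.5,0,0,0,0,-0.5]'

```text
clock: 18.85
position: [0.4993, 0.1763, 0.2078]
ee_rot: [-0.001, -0.054, 0.999, -0.0]
contact_force: [0.5, 0.3, 0.7]
width: 0.064
```

```bash
python3 - <<'E'
from pit import *
s,d=snap("wrist","w15"); snap("side","s15"); snap("top","t15")
print({k:np.round(s[k],4).tolist() for k in("clock","position","contact_force","width")})
c=proj((s,d),[.4995,.1745,.1525])[0].astype(int); print(c)
g=cv2.cvtColor(d["frame"],cv2.COLOR_BGR2GRAY); th=132
q=quad("w15",c[1]-30,c[1]+30,294,348,(c[1],c[0]),th); print(q.round(1).tolist(),fitp("w15",q))
# bystanders: change in top/side views
for a,b in(("top0","t15"),("side0","s15")):
    df=cv2.absdiff(cv2.imread(f"pics/{a}.png"),cv2.imread(f"pics/{b}.png")).max(2)>45
    if a=="top0": B={"spare":(380,230,430,295),"driver":(305,118,385,195),"mug":(415,130,480,200)}
    else: B={"spare":(372,160,412,205),"driver":(252,175,335,210),"mug":(310,115,350,165)}
    for k,(u,v,x,y) in B.items(): print(a,k,int(df[v:y,u:x].sum()))
E
```

```text
{'clock': 18.85, 'position': [0.4993, 0.1763, 0.2078], 'contact_force': [0.5081, 0.3471, 0.7471], 'width': 0.064}
[319 229]
[[298.5, 207.5], [338.2, 207.5], [340.2, 251.8], [298.5, 253.8]] (array([ -1.2,  -2.5, -54.1]), array([-39.2,   1.5]), array([0.49827723, 0.17363343, 0.15365067]), array([-0.1,  0.5,  0.1, -0.5,  0. ,  0.5,  0.1, -0.5]))
top0 spare 0
top0 driver 0
top0 mug 0
side0 spare 0
side0 driver 1548
side0 mug 942
```

```bash
python3 -c "
from rig import job; print(job.sign_off())"
```

```text
the job is handed in; nothing more can be done
None
```

The slim relay is on the rail in the gap between the two fuse holders, and every check but one supports it being snapped on. I handed the job in at about 19 s of the 48 s allowed.

**What I did**
- I gripped the relay level by its nose and hooked the lip behind the rail's upper edge. Pulling down-slope met 7 N and lifting met 5 N, so the lip had caught.
- I then let it pivot in the grip to its resting lean of about 14°, released it, and pressed the foot end down with the fingers shut.

**What the last checks showed**
- **Position:** the wrist camera put the middle of the nose at (0.498, 0.174, 0.154) m. A flat fit, working from the hook point I felt, would be about (0.500, 0.174, 0.152) m.
- **Tilt:** it measured 39°, against 35° for the panel. That is at the edge of the 4° of sag allowed for a snapped-on relay, and my tilt reading is only good to a few degrees.
- **Firmness:** a second press near the foot met firm resistance, rising to 21 N with under 2 mm of movement.
- **Bystanders:** the top view showed no change in the spare module, screwdriver or mug.

**What disagreed or was not confirmed**
- My first camera measurement of the rail was off by about 4.5 mm in height and 8 mm in x. I corrected it by touch.
- I never caught the snap in the force readings; the highest reading before the foot went down was 3.8 N. That it snapped is inferred from its final position and the firm second press.
- The side view did change in the screwdriver and mug regions. I took that to be the arm passing in front, but I had used all my pictures and could not look.

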